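Set the sheet stop in the punch bed's index groove

TASK

On the bed of the sheet punch stand two sheet stops. Take hold of the one with the single tall post and slide it across the bed, away from the robot, without lifting it off, until it drops into the wide groove; stop there, not beyond it, and let go, so that it stands upright on the groove's floor, square to the groove. Leave the stop with two short posts standing where it is.

Things in the scene. Friction and masses are not known exactly. Their poses are not given: they have to be found in the camera images.
- stop: Sheet stop to move: steel foot 24 (x) x 70 (y) x 16 mm high with one black post in its middle, 20 (x) x 30 (y) mm, flat-sided, top 80 mm above the underside; about 0.3 kg. Origin: centre of the foot's underside; z up, y along the foot. Starts upright, loose on the bed's top, on the robot's side of the wide groove, in the left or right half, its y within 10 degrees of the bed's y.
- bed: Fixed aluminium bed, 280 (x) x 320 (y) mm, flat top 30 mm up. Origin: centre of its underside; x away from the robot (within 18 degrees), z up. Grooves along y, 12 mm deep: a wide one (40 mm) at x = 45, narrow ones (8 mm, the foot slides over) at x = -20 and 90 mm. Side rails 10 mm over the top; punch bar at x 140-190, 57 mm high. Loose on the middle line: weight and box, up to 20 mm high.
- groove (a point): Centre of the floor of the wide groove, at (45, 0, 18) mm in the bed's frame, axes as the bed's: y runs along the groove, x across it. The groove is 40 mm wide and runs the bed's full 320 mm; its floor is 12 mm below the bed's top.
- twin: The other sheet stop, to be left alone: the same foot, 24 x 70 x 16 mm, but two short black posts (each 20 x 16 mm, at y = +24 and -24 mm) reaching 46 mm above the underside. Origin: centre of the foot's underside. It stands in the other half of the bed, about 150 mm beside the stop to move.
There are look-alikes about, which are no part of the job. Leave any green or red look-alike of the stop alone.

How it is judged:
By the outcome, as a careful person would: the job done as asked, in the order asked, and still so for the second after the job is handed in, with the robot touching nothing.
It also fails if it takes over 32 s, if anything falls off the work surface, if the arm or the gripper's body presses on something with over 40 N, if the wrist force passes 120 N, or if a joint passes its speed limit or range.

ROBOT

A 6-joint arm with a two-finger parallel gripper is mounted at the origin on the work surface. World frame = base frame: x ahead of the robot, y to its left, z up, the work surface at z = 0. Lengths are in m, angles in rad, forces in N, time in s.
With the tool pointing down it reaches from about 0.35 to 0.925 m from the base axis. Payload 6.4 kg.
Tool frame: the origin (TCP) lies between the finger pads; the fingertips stand 8 mm ahead of it and the grasp point (between the pads) lies 11 mm behind it (robot.tcp_to_tips is the distance from the TCP to the fingertips, in m); z points along the fingers, y is the line along which they close (so a half turn about z gives the same grasp; the last joint's range is limited). The gripper opens to 94 mm and grips with 3 to 60 N. Pads are 16 mm wide; open, the fingers measure 119 mm over their backs; the gripper's body (75 mm by 177 mm) begins 78 mm behind the grasp point.
Start: joints at [1.004, 0.245, 1.558, -0, 1.339, -0.174], TCP at [0.249, 0.601, 0.179] pointing down, gripper open.
Joint ranges: [-3.13, 3.13], [-1.02, 2.26], [0.13, 2.54], [-0.95, 4.09], [0.21, 2.88], [-2.74, 2.74]. Speed limits (rad/s): [2.57, 2.57, 3.14, 3.14, 3.14, 3.14].

INTERFACE

Orientations are given as a 3x3 rotation matrix whose columns are the frame's x, y, z axes.
In Python, from cell import robot gives the robot as it stands.
- The arm moves only by the tool move_arm, never from a script. Its argument "rows" is one flat list of numbers, 7 for each row, row after row: the shift along the tool's x, y, z in mm, then the turn, a rotation vector about the tool's x, y, z in rad, then the gripper's target within -1 to 1 (fully open at 1, half-way at 0, shut at -1). In form: [dx, dy, dz, wx, wy, wz, claw, dx, dy, dz, wx, wy, wz, claw, ...]. A call has 1 to 20 rows; each row is the pose to reach, as a shift and turn from the pose commanded when the call began, along the tool's axes at that moment; what a row does not reach only later rows make up. A row lasts 1/12 s, in which the tool goes at most 41.7 mm and 7.16 degrees, less where a joint would pass 70% of its speed; a pose out of reach is approached as far as the arm can. A call with a gripper value outside its range is refused whole. The fingers move at their own pace and stop on an object; the grip force is fixed at half the most. Time passes only in rows, so rows that repeat a pose let the fingers close. It gives the time, the measured TCP pose, the force, the opening and the grip force at its end, in the units of the state.
- robot.get_state(): the state, without advancing time (a new reading comes with each control period).
- robot.get_image(name): name is "scene" or "top" or "wrist"; returns a dict with "frame" (384x512x3 uint8, red, green, blue), "z_map" (384x512 float32, m along the optical axis (not along the pixel's ray), 0 where there is no reading), "fovy" (degrees; the focal length in pixels is half the picture's height over the tangent of half this angle, whatever the lens; pixels are square), "cx", "cy" (the principal point, pixels), "T" (4x4, takes a point from camera to world coordinates). Camera axes: x right, y down, z forward; pixel columns grow to the right and rows downward; lengths in m; the calibration is good to about 2 mm. A picture is of the moment at which its call begins.
- robot.finish_job(): hands the job in; it is judged then, once.
The state is a dict: "clock": time; "joint_pos": joint angles; "joint_vel": joint speeds; "joint_efforts": joint torques, N m; "eef_pos": TCP position; "orientation": TCP orientation; "wrist_force": force on the tool from outside, world axes, zero at the start; "wrist_torque": the same for the moment, N m; "finger_gap": finger opening in m; "gripper_force": force on a finger pad.
Only numpy, scipy, OpenCV 4.12 (cv2) and the standard library are available. Lean on these libraries where they do the work, as an engineer would, in place of code of your own. Each camera call takes 0.05 s, during which the arm holds its last target. There are 200 camera calls.

## Working session

There is one attempt and no reset: what is moved stays moved. The work goes in short steps, Python scripts to look and compute and a tool call to move; the robot and the scene stay as the last step left them, time stands still between calls to the robot, and variables do not carry over. Pictures are saved under pics/ and viewed, at most 10 in all, crops included, and the job is handed in when it is done.

Besides the shell and the picture viewer there is one more tool, called after "Request:" by a JSON object that holds its "name" and its "arguments", one argument or row to a line. move_arm: Moves the arm, as the interface text tells. Its arguments: {"type":"object","properties":{"rows":{"type":"array"}},"required":["rows"]}

```bash
mkdir -p pics; cat > h.py <<'E'
import numpy as np, cv2
from cell import robot
def grab(n):
    d=robot.get_image(n); f=192/np.tan(np.radians(d['fovy'])/2); return d,f
def world(d,f):
    z=d['z_map']; v,u=np.mgrid[:384,:512]
    P=np.stack([(u-d['cx'])/f*z,(v-d['cy'])/f*z,z],-1)
    W=P@d['T'][:3,:3].T+d['T'][:3,3]; W[z==0]=np.nan; return W
def save(d,n): cv2.imwrite('pics/'+n,d['frame'][...,::-1])
E
python3 - <<'E'
from h import *
ims=[]
for n in ('top','scene'):
    d,f=grab(n); np.savez(n,W=world(d,f),fr=d['frame']); ims.append(d['frame']); print(n,f,d['T'][:3,3],(d['z_map']==0).mean())
im=np.hstack(ims)[...,::-1]
cv2.imwrite('pics/top.png',ims[0][...,::-1]);cv2.imwrite('pics/scene.png',ims[1][...,::-1])
E
```

```text
top 354.45253449629644 [0.4836774  0.03539979 0.72084885] 0.0038350423177083335
scene 413.0829496365543 [1.07266081 0.43576697 0.48256459] 0.003987630208333333
```

View pics/top.png

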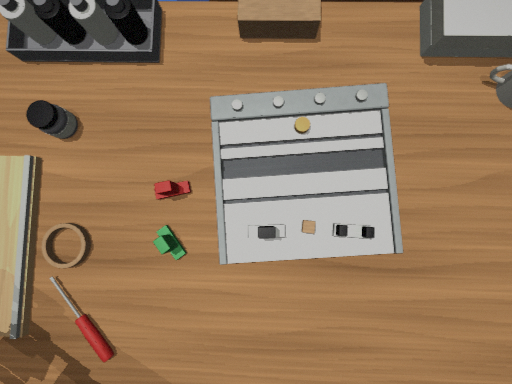

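View pics/scene.png

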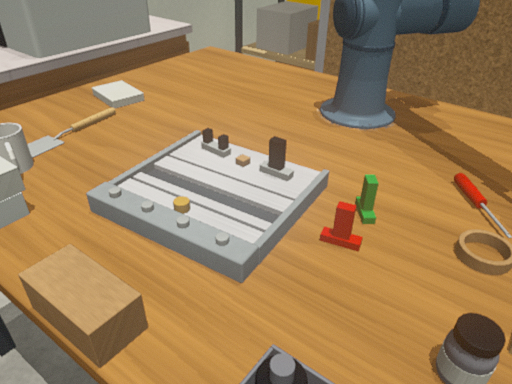

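The top view shows the single-post stop at about (267,232), the twin at about (355,231), the dark wide groove at rows 150–178, the weight at (302,125) and the box at (309,227). Next I measure these.

```bash
python3 - <<'E'
from h import *
D=np.load('top.npz');W=D['W'];fr=D['fr'].astype(int)
# post, top face
m=np.zeros((384,512),bool); m[215:250,240:295]=1
p=m&(W[...,2]>.1); print('posttop',p.sum(),W[p].mean(0))
ft=m&(W[...,2]>.038)&(W[...,2]<.056)
for n,k in(('post',p),('foot',ft|p&False)):
    r=cv2.minAreaRect(W[k][:,:2].astype(np.float32)*1000); print(n,k.sum(),r,np.median(W[k][:,2]))
t=np.zeros_like(m); t[215:250,325:385]=1
k=t&(W[...,2]>.038)&(W[...,2]<.056);print('twin',cv2.minAreaRect(W[k][:,:2].astype(np.float32)*1000))
# groove: floor pixels
g=np.zeros_like(m); g[140:190,222:385]=1
print('z', [round(float(np.nanmedian(W[r,300:310,2])),4) for r in range(120,215,5)])
# edges of groove by height threshold per column
e1=[];e2=[]
for c in range(230,380,3):
    col=W[140:190,c]; lo=np.where(col[:,2]<.024)[0]
    if len(lo): e1.append(W[140+lo[0]-1,c,:2]);e2.append(W[140+lo[-1]+1,c,:2])
for e in(e1,e2):
    l=cv2.fitLine(np.float32(e)*1000,cv2.DIST_HUBER,0,.01,.01).ravel();print('edge',l,np.degrees(np.arctan2(l[1],l[0])))
b=(W[...,2]>.036)&(W[...,2]<.044)
b[:, :205]=0;b[:,405:]=0;b[:80]=0;b[270:]=0
bb=np.zeros_like(m);bb[80:270,205:405]=1;bb&=W[...,2]>.012
print('bed',cv2.minAreaRect(W[bb][:,:2].astype(np.float32)*1000))
print(robot.get_state()['eef_pos'],robot.get_state()['orientation'])
E
```

```text
posttop 198 [0.46110732 0.03232709 0.1082518 ]
post 198 ((460.3424072265625, 32.190650939941406), (18.97990608215332, 29.265960693359375), 1.4888079166412354) 0.10833712363063713
foot 256 ((460.7718200683594, 32.88795852661133), (22.78165626525879, 68.43678283691406), 1.6633514165878296) 0.04434127716559466
twin ((466.1809387207031, -129.08670043945312), (68.9133071899414, 23.932748794555664), 87.62479400634766)
z [0.0479, 0.0479, 0.0476, 0.0284, 0.0167, 0.0281, 0.0282, 0.0165, 0.0159, 0.0161, 0.0161, 0.0285, 0.0281, 0.0281, 0.0286, 0.0165, 0.0286, 0.0285, 0.0289]
edge [0. 0. 0. 0.] 0.0
edge [ 9.4863445e-02 -9.9549031e-01  5.7218463e+02 -1.8812716e+01] -84.55653
bed ((575.1299438476562, -37.514373779296875), (330.460693359375, 348.5588073730469), 5.3568115234375)
[0.24846954 0.59999942 0.17815578] [[-9.23856526e-01  3.82737880e-01 -9.13496735e-04]
 [ 3.82738866e-01  9.23855405e-01 -1.46673053e-03]
 [ 2.82565563e-04 -1.70467928e-03 -9.99998507e-01]]
```

Request:
{"name": "move_arm", "arguments": {
  "rows": [0,0,-40,0,0,0,1,0,0,-80,0,0,0,1,-413,-443,-80,0,0,1.15,1,-413,-443,-80,0,0,1.15,1,-413,-443,-80,0,0,1.15,1,-413,-443,-80,0,0,1.15,1,-413,-443,-80,0,0,1.15,1,-413,-443,-80,0,0,1.15,1,-413,-443,-80,0,0,1.15,1,-413,-443,-80,0,0,1.15,1,-413,-443,-80,0,0,1.15,1,-413,-443,-80,0,0,1.15,1,-413,-443,-80,0,0,1.15,1,-413,-443,-80,0,0,1.15,1,-413,-443,-80,0,0,1.15,1,-413,-443,-80,0,0,1.15,1,-413,-443,-80,0,0,1.15,1,-413,-443,-80,0,0,1.15,1,-413,-443,-80,0,0,1.15,1,-413,-443,-80,0,0,1.15,1]
}}

```text
clock: 1.77
eef_pos: [0.4604, 0.0339, 0.2588]
orientation: [[-0.028, 1.0, -0.001], [1.0, 0.028, 0.0], [0.001, -0.001, -1.0]]
wrist_force: [-0.0, 0.2, 0.7]
finger_gap: 0.0942
gripper_force: 0.0
```

```bash
python3 - <<'E'
from h import *
s=robot.get_state();print(s['clock'],s['eef_pos'],s['orientation'],s['joint_pos'],s['finger_gap'])
d,f=grab('wrist');save(d,'w1.png');W=world(d,f);np.savez('wrist',W=W,fr=d['frame'])
z=W[...,2];print(f,d['T'],np.nanmin(z),np.nanmax(z))
E
```

```text
1.7667 [0.46035164 0.03388942 0.258842  ] [[-2.84861478e-02  9.99593950e-01 -6.88242051e-04]
 [ 9.99594055e-01  2.84864911e-02  4.94161607e-04]
 [ 5.13566554e-04 -6.73885903e-04 -9.99999641e-01]] [-1.73190049e-01 -2.74098042e-01  1.92668948e+00  3.69379340e-04
  1.48976433e+00 -2.01710267e-01] 0.09417921268193942
307.74793402553394 [[ 9.99573803e-01  2.81828298e-02  7.61189096e-03  4.57937263e-01]
 [ 2.91910860e-02 -9.62215110e-01 -2.70721189e-01  1.12690005e-01]
 [-3.05412675e-04  2.70828007e-01 -9.62627704e-01  4.64214646e-01]
 [ 0.00000000e+00  0.00000000e+00  0.00000000e+00  1.00000000e+00]] -0.004413459417439813 0.41078003492190385
```

View pics/w1.png

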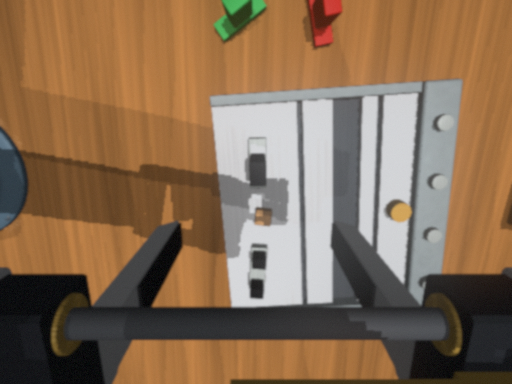

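The wrist view shows the stop at about (258,162), between the finger planes, and the wide dark groove at columns 333–360. I measure both again from here.

```bash
python3 - <<'E'
from h import *
D=np.load('wrist.npz');W=D['W'];fr=D['fr'].astype(int)
def rect(n,k): print(n,k.sum(),cv2.minAreaRect(W[k][:,:2].astype(np.float32)*1000),np.median(W[k][:,2]))
m=np.zeros((384,512),bool); m[125:200,235:285]=1
z=W[...,2]
rect('post',m&(z>.105)&(z<.115));rect('foot',m&(z>.041)&(z<.051))
near=[];far=[]
for r in range(112,225,3):
    lo=[c for c in range(322,368) if z[r,c]<.024]
    if len(lo)>8: near.append(W[r,lo[0]-1,:2]*500+W[r,lo[0],:2]*500);far.append(W[r,lo[-1]+1,:2]*1000)
for e in(near,far):
    l=cv2.fitLine(np.float32(e),cv2.DIST_HUBER,0,.01,.01).ravel();a=np.arctan2(l[1],l[0]);print('edge',len(e),l,np.degrees(a)%180-90)
bb=np.zeros_like(m);bb[70:260,205:465]=1;bb&=(z>.033)&(z<.043)
print('bedtop z',np.nanmedian(z[150:200,310:325]))
E
```

```text
post 423 ((462.3203430175781, 34.54197311401367), (19.099336624145508, 29.84573745727539), 1.9256845712661743) 0.10948570802001889
foot 345 ((461.9963684082031, 34.52716064453125), (23.573999404907227, 68.71864318847656), 2.1461379528045654) 0.045629146623076766
edge 38 [ 9.5984116e-02 -9.9538285e-01  5.7215253e+02  2.1403334e+01] 5.5079727
edge 38 [0. 0. 0. 0.] -90.0
bedtop z 0.029648572744010615
```

Request:
{"name": "move_arm", "arguments": {
  "rows": [0.5,2,40,0,0,0,1,0.5,2,80,0,0,0,1,0.5,2,115,0,0,0,1,0.5,2,145,0,0,0,1,0.5,2,170,0,0,0,1,0.5,2,188,0,0,0,1,0.5,2,196,0,0,0,1,0.5,2,196,0,0,0,1,0.5,2,196,0,0,0,1]
}}

```text
clock: 2.57
eef_pos: [0.4631, 0.0344, 0.0638]
orientation: [[-0.029, 1.0, 0.001], [1.0, 0.029, -0.0], [-0.0, 0.001, -1.0]]
wrist_force: [-0.2, 0.5, 0.4]
finger_gap: 0.094
gripper_force: 0.0
```

Request:
{"name": "move_arm", "arguments": {
  "rows": [0,0,0,0,0,0,-1,0,0,0,0,0,0,-1,0,0,0,0,0,0,-1,0,0,0,0,0,0,-1,0,0,0,0,0,0,-1,0,0,0,0,0,0,-1,0,0,0,0,0,0,-1,0,0,0,0,0,0,-1]
}}

```text
clock: 3.23
eef_pos: [0.4627, 0.0337, 0.0632]
orientation: [[-0.028, 1.0, -0.0], [1.0, 0.028, 0.0], [0.0, -0.0, -1.0]]
wrist_force: [-0.5, -0.1, -0.0]
finger_gap: 0.0444
gripper_force: 0.0
```

Request:
{"name": "move_arm", "arguments": {
  "rows": [0,0,0,0,0,0,-1,0,0,0,0,0,0,-1,0,0,0,0,0,0,-1,0,0,0,0,0,0,-1,0,0,0,0,0,0,-1,0,0,0,0,0,0,-1,0,0,0,0,0,0,-1,0,0,0,0,0,0,-1]
}}

```text
clock: 3.9
eef_pos: [0.4627, 0.0337, 0.0631]
orientation: [[-0.028, 1.0, -0.0], [1.0, 0.028, 0.0], [0.0, -0.0, -1.0]]
wrist_force: [-0.4, 0.2, -1.2]
finger_gap: 0.0198
gripper_force: 29.9
```

Request:
{"name": "move_arm", "arguments": {
  "rows": [0.3,4,0.5,0,0,0,-1,0.7,10,0.5,0,0,-0.01,-1,1.3,18,0.5,0,0,-0.02,-1,2,26,0.5,0,0,-0.03,-1,2.4,34,0.5,0,0,-0.04,-1,2.8,40,0.5,0,0,-0.05,-1,2.8,40,0.5,0,0,-0.05,-1]
}}

```text
clock: 4.48
eef_pos: [0.5042, 0.0376, 0.0631]
orientation: [[-0.078, 0.997, 0.002], [0.997, 0.078, -0.0], [-0.0, 0.002, -1.0]]
wrist_force: [1.1, 0.1, 1.5]
finger_gap: 0.02
gripper_force: 29.9
```

Request:
{"name": "move_arm", "arguments": {
  "rows": [0.1,6,0.3,0,0,0,-1,0.2,15,0.5,0,0,-0.01,-1,0.4,25,0.5,0,0,-0.017,-1,0.6,35,0.5,0,0,-0.017,-1,0.8,45,0.5,0,0,-0.017,-1,0.9,55,0.5,0,0,-0.017,-1,1.0,64,0.5,0,0,-0.017,-1,1.2,72,0.5,0,0,-0.017,-1,1.3,79,0.5,0,0,-0.017,-1,1.4,83,0.5,0,0,-0.017,-1,1.4,85,0.5,0,0,-0.017,-1,1.4,85,0.5,0,0,-0.017,-1,1.4,85,0.5,0,0,-0.017,-1]
}}

```text
clock: 5.57
eef_pos: [0.5865, 0.0458, 0.0613]
orientation: [[-0.095, 0.995, -0.001], [0.995, 0.095, 0.0], [0.0, -0.001, -1.0]]
wrist_force: [-0.1, -0.5, -3.1]
finger_gap: 0.0196
gripper_force: 29.9
```

```bash
python3 - <<'E'
from h import *
s=robot.get_state();print(s['clock'],s['eef_pos'],s['wrist_force'])
d,f=grab('scene');im=d['frame'][120:280,80:340];cv2.imwrite('pics/s2.png',cv2.resize(im,None,fx=3,fy=3)[...,::-1])
E
```

```text
5.5667 [0.58652276 0.04575519 0.06125508] [-0.08526446 -0.52731376 -3.13703721]
```

View pics/s2.png

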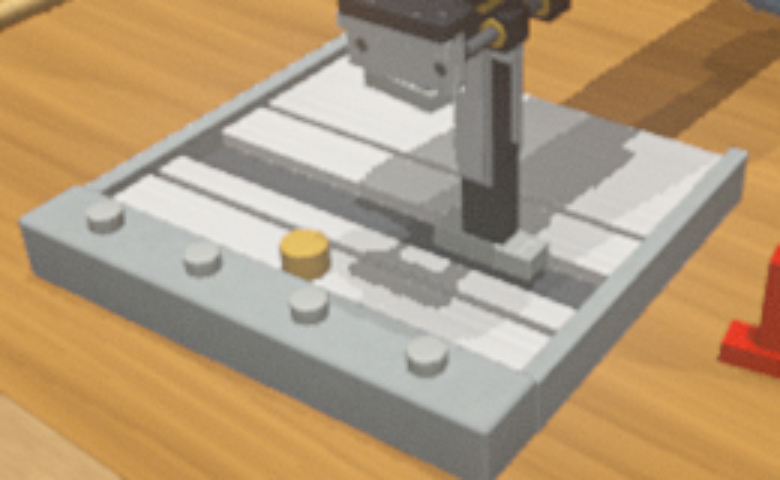

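The stop hangs level in the gripper over the wide groove (foot at about (490,240) in the crop), and the wrist force is just its weight. I lower it into the groove.

Request:
{"name": "move_arm", "arguments": {
  "rows": [0,1.5,2,0,0,0,-1,0,1.5,4,0,0,0,-1,0,1.5,6,0,0,0,-1,0,1.5,8,0,0,0,-1,0,1.5,9,0,0,0,-1,0,1.5,9,0,0,0,-1,0,1.5,9,0,0,0,-1]
}}

```text
clock: 6.2
eef_pos: [0.5887, 0.0458, 0.053]
orientation: [[-0.095, 0.995, -0.0], [0.995, 0.095, 0.0], [0.0, -0.0, -1.0]]
wrist_force: [-0.6, 0.9, -3.4]
finger_gap: 0.0199
gripper_force: 29.9
```

Request:
{"name": "move_arm", "arguments": {
  "rows": [0,0,0.7,0,0,0,-1,0,0,1.4,0,0,0,-1,0,0,2,0,0,0,-1,0,0,2,0,0,0,-1,0,0,2,0,0,0,-1]
}}

```text
clock: 6.62
eef_pos: [0.5888, 0.0458, 0.0512]
orientation: [[-0.095, 0.995, 0.0], [0.995, 0.095, -0.0], [-0.0, 0.0, -1.0]]
wrist_force: [0.7, -0.4, -3.4]
finger_gap: 0.0196
gripper_force: 29.9
```

Request:
{"name": "move_arm", "arguments": {
  "rows": [0,0,0.4,0,0,0,-1,0,0,0.8,0,0,0,-1,0,0,0.8,0,0,0,-1,0,0,0.8,0,0,0,-1]
}}

```text
clock: 6.95
eef_pos: [0.589, 0.0458, 0.0511]
orientation: [[-0.095, 0.995, 0.0], [0.995, 0.095, -0.0], [-0.0, 0.0, -1.0]]
wrist_force: [-2.8, -0.1, 4.1]
finger_gap: 0.0196
gripper_force: 30.0
```

The stop is on the floor: the vertical force went from −3.4 to +4.1 N at z = 51.1 mm, as expected. I let go, then retreat upward.

Request:
{"name": "move_arm", "arguments": {
  "rows": [0,0,0,0,0,0,1,0,0,0,0,0,0,1,0,0,0,0,0,0,1,0,0,0,0,0,0,1,0,0,0,0,0,0,1,0,0,0,0,0,0,1,0,0,0,0,0,0,1,0,0,0,0,0,0,1,0,0,0,0,0,0,1,0,0,0,0,0,0,1]
}}

```text
clock: 7.78
eef_pos: [0.5888, 0.0458, 0.0504]
orientation: [[-0.095, 0.995, 0.0], [0.995, 0.095, 0.0], [-0.0, 0.0, -1.0]]
wrist_force: [0.3, -0.1, 0.6]
finger_gap: 0.0829
gripper_force: 0.0
```

Request:
{"name": "move_arm", "arguments": {
  "rows": [0,0,-10,0,0,0,1,0,0,-30,0,0,0,1,0,0,-60,0,0,0,1,0,0,-95,0,0,0,1,0,0,-130,0,0,0,1,0,0,-165,0,0,0,1,30,-30,-200,0,0,0,1,60,-60,-200,0,0,0,1,90,-90,-200,0,0,0,1,120,-120,-200,0,0,0,1,150,-150,-200,0,0,0,1,150,-150,-200,0,0,0,1,150,-150,-200,0,0,0,1,150,-150,-200,0,0,0,1]
}}

```text
clock: 8.95
eef_pos: [0.4256, 0.1809, 0.2511]
orientation: [[-0.096, 0.995, 0.002], [0.995, 0.096, -0.0], [-0.0, 0.002, -1.0]]
wrist_force: [0.6, -0.6, 0.0]
finger_gap: 0.094
gripper_force: 0.0
```

```bash
python3 - <<'E'
from h import *
d,f=grab('top');W=world(d,f);z=W[...,2]
e,g=grab('scene')
cv2.imwrite('pics/f.png',np.hstack([cv2.resize(d['frame'][75:275,200:410],(400,400)),cv2.resize(e['frame'][120:280,80:340],(400,400))])[...,::-1])
m=np.zeros(z.shape,bool);m[140:190,225:320]=1
for n,k in(('post',m&(z>.08)&(z<.11)),('foot',m&(z>.031)&(z<.04))):
    if k.sum()>5:print(n,k.sum(),cv2.minAreaRect(W[k][:,:2].astype(np.float32)*1000),np.median(z[k]))
t=np.zeros_like(m); t[215:250,325:385]=1
k=t&(z>.038)&(z<.056);print('twin',cv2.minAreaRect(W[k][:,:2].astype(np.float32)*1000))
print(robot.get_state()['clock'])
E
```

```text
post 202 ((587.7122192382812, 44.446815490722656), (20.572206497192383, 29.78911590576172), 5.860871315002441) 0.09610338121761336
foot 255 ((587.1996459960938, 20.53028106689453), (173.300048828125, 87.38164520263672), 89.49038696289062) 0.03218709696587596
twin ((466.1711730957031, -128.8707275390625), (68.95549774169922, 23.859865188598633), 87.7657241821289)
9.05
```

View pics/f.png

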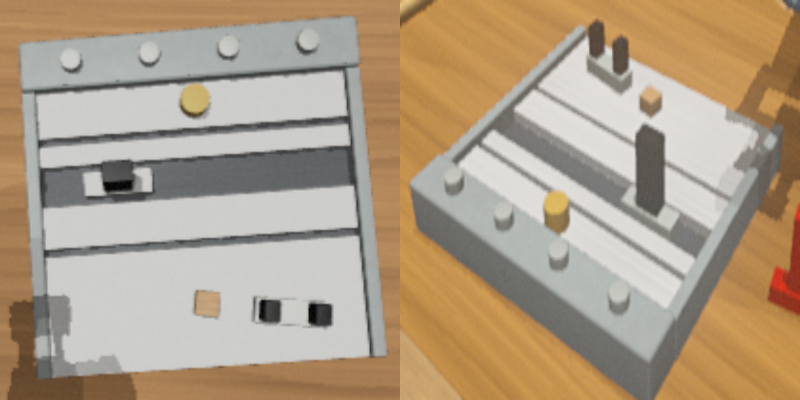

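The stop stands upright on the groove's floor at about (118,182) in the left crop. Its post top is at 98 mm and it is square to within about 0.5°. The twin, box and weight look unmoved.

```bash
python3 -c "
from cell import robot; print(robot.finish_job())"
```

```text
the job is handed in; nothing more can be done
None
```

The single-post stop now stands upright and square on the wide groove's floor, the twin is where it was, and the job was handed in at about 9 s with the arm clear.

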